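Seat the tool tower on the turntable's pins

ROBOT

A 7-joint arm with a two-finger parallel gripper is mounted at the origin on the work surface. World frame = base frame: x ahead of the robot, y to its left, z up, the work surface at z = 0. Lengths are in mm, angles in rad, forces in N, time in s.
With the tool pointing down it reaches from about 425 to 1025 mm from the base axis. Payload 3.6 kg.
Tool frame: the origin (TCP) lies at the very end of the fingers, on their centre line; the grasp point (between the pads) lies 19 mm behind it; z points along the fingers, y is the line along which they close (so a half turn about z gives the same grasp; the last joint's range is limited). The gripper opens to 85 mm and grips with 20 to 120 N. Pads are 22 mm wide; open, the fingers measure 114 mm over their backs; the gripper's body (76 mm by 85 mm) begins 54 mm behind the grasp point. The pads swing forward as they close: fully open they stand 13 mm farther back than shut.
Start: joints at [1.026, 0.591, 0.048, 1.609, -0.033, 0.943, -0.034], TCP at [316.526, -652.258, 231.302] pointing down, gripper open.
Joint ranges: [-2.69, 2.69], [-0.47, 2.24], [-1.27, 1.36], [0.19, 2.51], [-1.53, 4.68], [0.08, 2.07], [-3.09, 3.09]. Speed limits (rad/s): [2.57, 2.57, 3.14, 3.14, 3.14, 3.14, 3.14].

INTERFACE

Orientations are given as a unit quaternion [x, y, z, w].
In Python, from station import * gives the robot as it stands.
- The arm moves only by the shell command python3 -m jog 'ROWS'. ROWS is a JSON object of lists of equal length, an entry for each row: "jaw": the opening, from 0 (shut) to 1 (fully open); "travel": the shift along the tool's x, y, z as a fraction of full scale, a list of three; "yaw": the turn about the tool's z as a fraction of full scale. In form: {"jaw": [jaw, ...], "travel": [[x, y, z], ...], "yaw": [yaw, ...]}. A call has exactly 8 rows; each row is the pose to reach, as a shift and turn from the pose commanded when the call began, along the tool's axes at that moment, turning the shorter way round; what a row does not reach only later rows make up. Full scale, the value 1, is 0.1 m for a shift and pi rad for a turn. A row lasts 1/10 s, in which the tool goes at most 50 mm and 8.59 degrees, less where a joint would pass 70% of its speed; a pose out of reach is approached as far as the arm can. A call with a number of a shift or a turn outside -1 to 1 is refused whole. A call with a gripper value outside its range is refused whole. The fingers move at their own pace and stop on an object; the grip force is fixed at half the most. Time passes only in rows, so rows that repeat a pose let the fingers close, or fill a call up. It gives the time, the measured TCP pose, the force, the opening and the grip force at its end, in the units of the state.
- sense(): the state, without advancing time (a new reading comes with each control period).
- camera(name): name is "scene" or "top"; returns a dict with "img" (400x640x3 uint8, red, green, blue), "fx", "fy", "cx", "cy" (pixels), "dist_coeffs" ([k1, k2, p1, p2, k3] as OpenCV has them; the pictures are not rectified), "R" (3x3) and "t" (3): a world point X has camera coordinates R X + t. Camera axes: x right, y down, z forward; pixel columns grow to the right and rows downward; lengths in mm; the calibration is good to about 2 mm. A picture is of the moment at which its call begins. There is no depth.
- close_job(): hands the job in; it is judged then, once.
The state is a dict: "t": time; "joint_positions": joint angles; "qvel": joint speeds; "joint_torque": joint torques, N m; "tcp_pos": TCP position; "tcp_rot": TCP orientation; "ft_force": force on the tool from outside, world axes, zero at the start; "moment": the same for the moment, N m; "finger_gap": finger opening in mm; "gripper_force": force on a finger pad.
Only numpy, scipy, OpenCV 4.12 (cv2) and the standard library are available. Lean on these libraries where they do the work, as an engineer would, in place of code of your own. Each camera call takes 0.05 s, during which the arm holds its last target. There are 200 camera calls.

TASK

The fly-tying tool tower is lying on its side on the shelf. Stand it upright on the shelf and let go of it, then take it again by its cork handle from above and lower it onto the turntable so that both steel pins enter the sockets in its foot and the foot sits flush on the disc; only then press the brass knob on its top fully down to lock it. Leave the other loose things where they are, and do not tip the glass jar.

Things in the scene. Friction and masses are not known exactly. Their poses are not given: they have to be found in the camera images.
- tower: Tool tower, 0.45 kg, lying at the start. Origin: centre of foot's bottom face. x: foot to top (up when standing). z: axis to drive-socket side, up while lying (origin then 40 mm over shelf). Along x: teak foot 0-30 mm, 80 mm square; column to 86, 32 mm thick; teak rack plate 86-98, 80 mm square; cork handle 98-148, 36 mm square, sides across y and z; brass knob to 162. Centre of mass about 60.
- drive_socket (a point): Mouth of the drive socket (13 mm wide) in the foot's bottom, 26 mm from the tower's axis along the tower's z. The central socket, at the tower's origin, is 17 mm wide; both are 26 mm deep with 2 mm chamfers. A brass lug (18 mm wide, reaching 53 mm from the axis) on that side of the foot shows from outside where the drive socket is.
- tower_grip (a point): Middle of the cork handle on the tower's axis, 126 mm from the foot's bottom (28 mm above the rack plate). Here a domed brass button, 12 mm radius, stands 5 mm proud on each of the two y sides (46 mm over both). Pinched by these, the tower swings freely about the line between them and hangs upright. The two z sides of the handle are flat: gripped there it is held firmly.
- knob_top (a point): Centre of the outer face of the brass knob (28 mm wide) on the handle's top; 162 mm from the foot's bottom when up, 154 mm when pressed.
- lock_knob (a joint): The knob's travel in m: 0 up, 0.008 fully down. It slides along the tower's axis, needs about 6 N, and stays where it is left.
- seat (a point): Foot of the turntable's central steel pin (14 mm wide, 24 high, tapered tip): centre of the disc's top face, 40 mm over the shelf. z up, x towards the drive pin. Teak disc 280 mm wide on a low plinth; it turns stiffly (about 0.3 N m) and stays where left. When the tower is seated its z points along this x.
- drive_pin (a point): Foot of the smaller drive pin, 26 mm from the centre of the disc along the seat's x, at the disc's top face; 10 mm wide, 16 mm high with a tapered tip.
- jar: Smoky grey glass jar, 56 mm wide, 84 mm tall with its aluminium lid. Stands loose on the turntable disc; to be left alone. Origin: centre of its underside.
- forceps: Chrome forceps lying flat, 125 mm long, 7 mm high. Stands loose on the turntable disc; to be left alone. Origin: centre of its underside.
- cork_grip: Cork rod grip section lying down, 100 mm long, 26 mm high. Stands loose on the turntable disc; to be left alone. Origin: centre of its underside.
- seat_nut: Brass reel-seat nut, ring 32 mm wide, 20 mm high. Stands loose on the turntable disc; to be left alone. Origin: centre of its underside.
- fly_box: Battered aluminium fly box, 85 x 125 x 32 mm. Stands loose on the shelf; to be left alone. Origin: centre of its underside.
- fly_reel: Fly reel lying flat, 86 mm wide, 52 mm high. Stands loose on the shelf; to be left alone. Origin: centre of its underside.
- oil_bottle: Amber oil bottle, 42 mm wide, 100 mm tall. Stands loose on the shelf; to be left alone. Origin: centre of its underside.
There are look-alikes about, which are no part of the job. There is more than one size of the tower; the job needs the smaller.

How it is judged (in metres and radians):
On the way, in this order (a step that is already met when the one before it is completed fails the run):
1. the tower stands upright on the shelf, let go (angle between tower's own x axis and vertical below 0.08 rad and height (world z) of tower below 0.006 m and contact force between each of the fingers, the arm and tower below 0.1 N), for 0.2 s.
2. the tower is flush on the turntable with both pins in their sockets, the knob still up (z of tower in the frame of seat below 0.003 m and horizontal distance between tower and seat below 0.004 m and horizontal distance between drive_socket and drive_pin below 0.005 m and angle between tower's own x axis and vertical below 0.06 rad and value of joint lock_knob below 0.004 m), for 0.2 s.
3. the knob is pressed fully down (value of joint lock_knob above 0.006 m), for 0.1 s.
At the end, for the whole second after the job is handed in: The tower stands at rest on the turntable: foot bottom within 3 mm of the disc's top, its centre within 4 mm of the central pin, the drive socket within 5 mm of the drive pin, within 0.06 rad of upright, and the knob down by more than 6 of its 8 mm (z of tower in the frame of seat below 0.003 m and horizontal distance between tower and seat below 0.004 m and horizontal distance between drive_socket and drive_pin below 0.005 m and angle between tower's own x axis and vertical below 0.06 rad and value of joint lock_knob above 0.006 m and linear speed of tower below 0.02 m/s); the robot touches nothing.
It fails at once if one of the other loose things is shifted by more than 40 mm (distance of any of jar, forceps, cork_grip, seat_nut, fly_box, fly_reel, oil_bottle from where it was at the start of the episode above 0.04 m).
It fails at once if the glass jar is tipped by more than 0.35 rad (angle between jar's own z axis and vertical above 0.35 rad).
It also fails if it takes over 72 s, if anything falls off the work surface, if the arm or the gripper's body presses on something with over 40 N, if the wrist force passes 120 N, or if a joint passes its speed limit or range.

## Working session

There is one attempt and no reset: what is moved stays moved. The work goes in short steps, Python scripts to look and compute and a shell command to move; the robot and the scene stay as the last step left them, time stands still between calls to the robot, and variables do not carry over. Pictures are saved under pics/ and viewed, at most 10 in all, crops included, and the job is handed in when it is done.

```bash
ls; mkdir -p pics; python3 - <<'E'
from station import *
import cv2
for n in("scene","top"):
    c=camera(n); cv2.imwrite(f"pics/{n}0.png",c["img"][:,:,::-1])
    print(n,c["fx"],c["fy"],c["cx"],c["cy"],c["dist_coeffs"],c["R"],c["t"])
print(sense())
E
```

```text
pics
scene 464.1036381005603 464.1036381005603 317.55154323256 190.41904802832372 [-0.02136258  0.          0.          0.          0.        ] [[ 0.71421203  0.69987256  0.00892045]
 [ 0.40605807 -0.40392953 -0.81973031]
 [-0.57010352  0.58908347 -0.57268023]] [-335.83305607 -141.10130469 1397.41305704]
top 383.7969264075232 383.7969264075232 317.75860931053245 206.68377335085225 [-0.00615924  0.          0.          0.          0.        ] [[-0.01014184 -0.9994766  -0.03071911]
 [-0.98240666  0.01568827 -0.18609416]
 [ 0.18647869  0.02829132 -0.98205158]] [ 16.73418417 503.60195427 892.02305748]
{'t': 0.1, 'joint_positions': array([ 1.0254897 ,  0.59202256,  0.04832063,  1.60965628, -0.0333131 ,
        0.94265305, -0.03371999]), 'qvel': array([ 0.00148323, -0.00289878, -0.00146099, -0.00408677,  0.00096096,
        0.00035587,  0.00028085]), 'joint_torque': array([ 4.66734185e-03, -5.49993002e+01,  1.55280445e+00, -1.98823839e+01,
        9.60292557e-03,  3.77937569e-03, -4.08161100e-06]), 'tcp_pos': array([ 316.22427478, -651.61431941,  230.27324405]), 'tcp_rot': array([ 9.74587232e-01,  2.24006232e-01, -2.68969589e-04, -9.28811696e-04]), 'ft_force': array([ 0.53806779, -0.00421665, -0.79303501]), 'moment': array([ 0.02016505,  0.00648823, -0.017254  ]), 'gripper_force': 0.0, 'finger_gap': 85.78511528362513}
```

View pics/scene0.png

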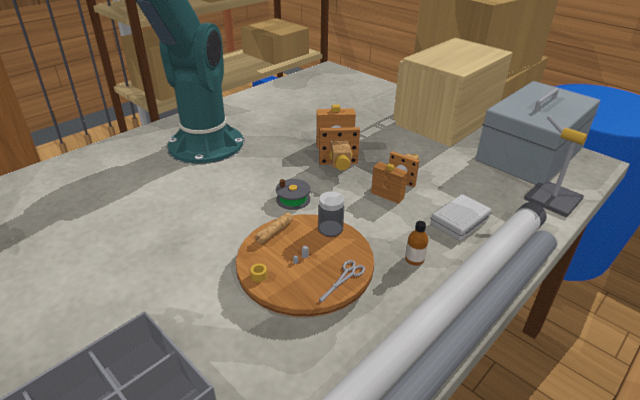

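View pics/top0.png

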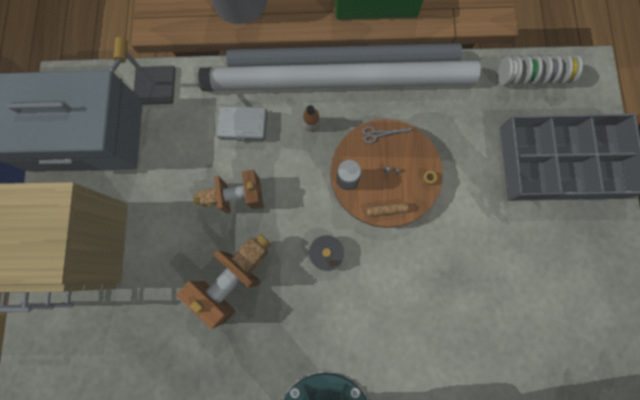

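The top picture shows the small tower at about (228,193): foot with its brass lug on the right (251,188), knob to the left (197,198). The turntable disc is centred near (387,173), pins at (387,170) and (398,170). The jar is at (348,174). I'll zoom in.

```bash
python3 - <<'E'
import cv2,numpy as np
a=cv2.imread("pics/top0.png");b=cv2.imread("pics/scene0.png")
f=lambda i,x,y,w,h,s:cv2.resize(i[y:y+h,x:x+w],None,fx=s,fy=s,interpolation=cv2.INTER_CUBIC)
A=f(a,185,160,80,60,5);B=f(a,360,145,80,60,5);C=f(b,360,145,80,60,5);D=f(b,270,225,80,60,5)
cv2.imwrite("pics/crop0.png",np.vstack([np.hstack([A,B]),np.hstack([C,D])]))
E
```

```text
(no output)
```

View pics/crop0.png

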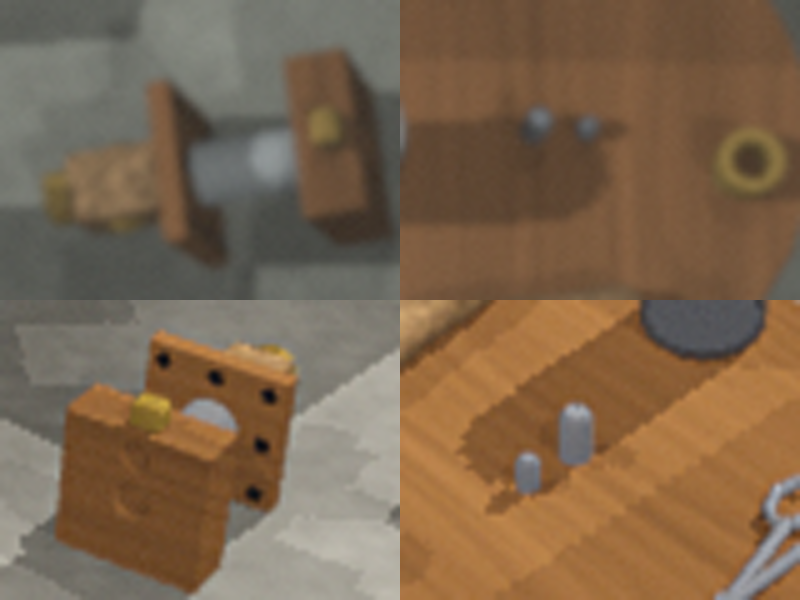

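```bash
cat > h.py <<'E'
from station import *
import numpy as np, cv2
from scipy.optimize import least_squares
from scipy.spatial.transform import Rotation as Ro
def proj(c,P): return cv2.projectPoints(np.float64(P).reshape(-1,3),cv2.Rodrigues(np.float64(c["R"]))[0],np.float64(c["t"]),np.array([[c["fx"],0,c["cx"]],[0,c["fy"],c["cy"]],[0,0,1.]]),np.float64(c["dist_coeffs"]))[0][:,0]
def px(p,o,s=5): return (np.float64(p)+.5)/s-.5+o
def fit(model,obs,x0):
    "model(p)->list of point arrays; obs list of (cam,pixels)"
    f=lambda p:np.concatenate([(proj(c,P)-u).ravel() for (c,u),P in zip(obs,model(p))])
    r=least_squares(f,x0,loss='soft_l1',x_scale=[10,10,.1]); return r.x,f(r.x).reshape(-1,2).round(1)
E
python3 - <<'E'
from h import *
T=camera("top");S=camera("scene")
def lie(p):
    X=np.array([np.cos(p[2]),np.sin(p[2]),0]);Z=np.array([0,0,1.]);Y=np.cross(Z,X)
    w=lambda L:np.array([[p[0],p[1],40]+a*X+b*Y+c*Z for a,b,c in L])
    return [w([(30,-40,40),(0,-40,40),(0,40,40),(30,40,40),(98,-40,40),(162,0,0)]),
            w([(0,40,40),(0,-40,40),(0,-40,-40),(0,40,-40),(30,40,40),(30,-40,40)])]
A=[(285,58),(345,48),(368,212),(308,222),(150,82),(45,195)]
C=[(68,408),(215,460),(190,592),(57,540),(97,387),(237,432)]
o=[(T,px(A,(185,160))),(S,px(np.array(C)-(0,300),(360,145)))]
print(*fit(lie,o,[550,180,1.6]))
def seat(p):
    d=26*np.array([np.cos(p[2]),np.sin(p[2]),0]);b=np.array([p[0],p[1],40]);
    z=lambda h:np.array([0,0,h])
    return [np.array([b+z(23),b+d+z(15)]),np.array([b,b+d,b+z(24),b+d+z(16)])]
o=[(T,px([(140,120),(189,127)],(360,145))),(S,px([(176,160),(128,187),(175,105),(127,155)],(270,225)))]
print(*fit(seat,o,[550,-150,-1.6]))
# jar
def jar(p):
    return [np.array([[p[0],p[1],124]]),]
print(sense()['t'])
E
```

```text
[551.91574204 157.44536121   1.71079549] [[-0.   0.2]
 [ 0.2  0.3]
 [-0.4 -0.4]
 [-0.8 -0.5]
 [-0.7 -0.3]
 [ 1.3  0.6]
 [-0.3 -0. ]
 [-0.9  0.3]
 [ 0.5  0.8]
 [-0.5 -0. ]
 [ 0.  -0.8]
 [ 0.5  0.5]]
[ 592.28542051 -161.90996039   -1.6058928 ] [[ 0.1  0.2]
 [ 0.4 -0.2]
 [ 0.1 -1.1]
 [ 0.  -0.4]
 [ 0.2  1. ]
 [ 0.1  0.1]]
0.2
```

```bash
cat >> h.py <<'E'
def go(x,y,z,yaw=None):
    "tool-axis shift (units of 0.1 m) and yaw (units of pi) to a world target; yaw = heading of tool x"
    s=sense();R=Ro.from_quat(s["tcp_rot"]).as_matrix();h=np.arctan2(R[1,0],R[0,0])
    d=R.T@(np.array([x,y,z])-s["tcp_pos"])/100
    w=0 if yaw is None else -((yaw-h+np.pi)%(2*np.pi)-np.pi)/np.pi
    print("t %.2f"%s["t"],"pos",s["tcp_pos"].round(1),"h %.4f"%h,"F",s["ft_force"].round(1),"gap %.1f"%s["finger_gap"],"shift",d.round(4),"yaw %.4f"%w)
E
python3 -m jog '{"jaw":[1,1,1,1,1,1,1,1],"travel":[[0.08,-0.12,0],[0.18,-0.24,0],[0.28,-0.37,0],[0.38,-0.5,0],[0.5,-0.62,0],[0.62,-0.75,0],[0.71,-0.88,0],[0.81,-1,0]],"yaw":[0,0,0,0,0,0,0,0]}'
python3 -c "
from h import *
go(534.3,282.2,150,1.711);print(sense()['joint_positions'])"
```

```text
t: 1.0
tcp_pos: [346.0, -525.4, 231.4]
tcp_rot: [0.975, 0.224, -0.0, -0.0]
ft_force: [-0.0, -0.2, 0.3]
finger_gap: 85.5
gripper_force: 0.0
t 1.00 pos [ 346.  -525.4  231.4] h 0.4521 F [-0.  -0.2  0.3] gap 85.5 shift [ 5.2226 -6.4416  0.8139] yaw -0.4007
[ 0.88785495  0.46959989  0.04006064  1.83527566 -0.02429774  0.83730407
 -0.17881048]
```

```bash
python3 -m jog '{"jaw":[1,1,1,1,1,1,1,1],"travel":[[0.1,-0.12,0],[0.2,-0.25,0],[0.3,-0.37,0],[0.4,-0.5,0],[0.5,-0.62,0],[0.61,-0.75,0],[0.71,-0.88,0],[0.81,-1,0]],"yaw":[0,0,0,0,0,0,0,0]}' >/dev/null
python3 -m jog '{"jaw":[1,1,1,1,1,1,1,1],"travel":[[0.1,-0.12,0],[0.2,-0.25,0],[0.3,-0.37,0],[0.4,-0.5,0],[0.5,-0.62,0],[0.61,-0.75,0],[0.71,-0.88,0],[0.81,-1,0]],"yaw":[0,0,0,0,0,0,0,0]}' >/dev/null
python3 -m jog '{"jaw":[1,1,1,1,1,1,1,1],"travel":[[0.1,-0.12,0],[0.2,-0.25,0],[0.3,-0.37,0],[0.4,-0.5,0],[0.5,-0.62,0],[0.61,-0.75,0],[0.71,-0.88,0],[0.81,-1,0]],"yaw":[0,0,0,0,0,0,0,0]}' >/dev/null
python3 -m jog '{"jaw":[1,1,1,1,1,1,1,1],"travel":[[0.1,-0.12,0],[0.2,-0.25,0],[0.3,-0.37,0],[0.4,-0.5,0],[0.5,-0.62,0],[0.61,-0.75,0],[0.71,-0.88,0],[0.81,-1,0]],"yaw":[0,0,0,0,0,0,0,0]}' >/dev/null
python3 -m jog '{"jaw":[1,1,1,1,1,1,1,1],"travel":[[0.1,-0.12,0],[0.2,-0.25,0],[0.3,-0.37,0],[0.4,-0.5,0],[0.5,-0.62,0],[0.61,-0.75,0],[0.71,-0.88,0],[0.81,-1,0]],"yaw":[0,0,0,0,0,0,0,0]}'
python3 -c "
from h import *
go(534.3,282.2,150,1.711);print(sense()['joint_positions'])"
```

```text
t: 5.0
tcp_pos: [491.6, 101.0, 231.3]
tcp_rot: [0.975, 0.224, 0.0, 0.0]
ft_force: [0.5, -0.3, -0.6]
finger_gap: 85.3
gripper_force: 0.0
t 5.00 pos [491.6 101.  231.3] h 0.4521 F [ 0.5 -0.3 -0.6] gap 85.3 shift [ 1.176  -1.4435  0.8131] yaw -0.4007
[-0.17563032  0.31637734 -0.14647017  2.09946636  0.06820981  0.73003909
 -1.48445183]
```

```bash
python3 -m jog '{"jaw":[1,1,1,1,1,1,1,1],"travel":[[0.1,-0.12,0],[0.2,-0.25,0],[0.3,-0.37,0],[0.4,-0.5,0],[0.5,-0.62,0],[0.6,-0.75,0],[0.7,-0.87,0],[0.8,-1,0]],"yaw":[-0.03,-0.07,-0.11,-0.15,-0.19,-0.23,-0.27,-0.31]}' >/dev/null
python3 -c "
from h import *
go(534.3,282.2,120,1.711)"
```

```text
t 5.80 pos [520.  225.5 231.2] h 1.4305 F [ 0.1 -0.2  0.6] gap 85.2 shift [0.5817 0.0618 1.1121] yaw -0.0893
```

```bash
python3 -m jog '{"jaw":[1,1,1,1,1,1,1,1],"travel":[[0.1,0.01,0.1],[0.2,0.02,0.25],[0.3,0.03,0.4],[0.4,0.04,0.55],[0.5,0.05,0.7],[0.58,0.06,0.85],[0.582,0.062,0.95],[0.582,0.062,1]],"yaw":[-0.02,-0.04,-0.06,-0.08,-0.089,-0.089,-0.089,-0.089]}' >/dev/null
python3 - <<'E'
from h import *
go(534.3,282.2,19,1.711)
for n in("scene","top"):
    c=camera(n); i=c["img"][:,:,::-1]; P=proj(c,[[534.3,282.2,40]])[0]
    x,y=(P-[50,50]).astype(int); k=cv2.resize(i[y:y+100,x:x+100],None,fx=4,fy=4,interpolation=cv2.INTER_CUBIC)
    globals()[n]=k; print(n,x,y)
cv2.imwrite("pics/pre.png",np.hstack([scene,top]))
E
```

```text
t 6.60 pos [534.  280.9 129.7] h 1.7054 F [ 1.7 -0.2  0.1] gap 85.1 shift [0.014  0.0068 1.1068] yaw -0.0018
scene 358 113
top 159 146
```

View pics/pre.png

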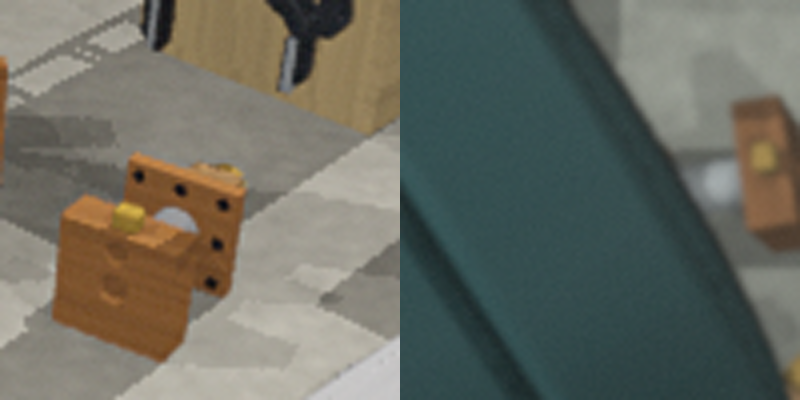

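The scene crop shows the open fingers (tips around crop (155,45) and (285,85)) straddling above the handle, and the tower hasn't moved. The arm hides the handle in the top view. I'll descend and pinch.

```bash
python3 -m jog '{"jaw":[1,1,1,1,1,1,1,1],"travel":[[0.014,0.007,0.12],[0.014,0.007,0.25],[0.014,0.007,0.37],[0.014,0.007,0.5],[0.014,0.007,0.62],[0.014,0.007,0.75],[0.014,0.007,0.87],[0.014,0.007,0.95]],"yaw":[-0.002,-0.002,-0.002,-0.002,-0.002,-0.002,-0.002,-0.002]}' 
python3 -m jog '{"jaw":[1,1,1,0,0,0,0,0],"travel":[[0,0,0.08],[0,0,0.157],[0,0,0.157],[0,0,0.157],[0,0,0.157],[0,0,0.157],[0,0,0.157],[0,0,0.157]],"yaw":[0,0,0,0,0,0,0,0]}'
python3 -m jog '{"jaw":[0,0,0,0,0,0,0,0],"travel":[[0,0,0],[0,0,0],[0,0,0],[0,0,0],[0,0,-0.02],[0,0,-0.04],[0,0,-0.06],[0,0,-0.1]],"yaw":[0,0,0,0,0,0,0,0]}'
```

```text
t: 7.5
tcp_pos: [534.7, 282.5, 34.8]
tcp_rot: [0.656, 0.755, -0.001, -0.0]
ft_force: [-0.6, -0.0, -0.6]
finger_gap: 85.4
gripper_force: 0.0
t: 8.3
tcp_pos: [535.1, 283.3, 21.4]
tcp_rot: [0.656, 0.755, 0.0, -0.0]
ft_force: [-2.6, 0.5, 5.2]
finger_gap: 42.8
gripper_force: 60.0
t: 9.1
tcp_pos: [534.9, 282.2, 30.2]
tcp_rot: [0.656, 0.755, -0.001, -0.0]
ft_force: [0.4, 0.1, -3.2]
finger_gap: 42.5
gripper_force: 61.2
```

```bash
python3 -m jog '{"jaw":[0,0,0,0,0,0,0,0],"travel":[[0,0,-0.07],[0,0,-0.14],[0,0,-0.21],[0,0,-0.28],[0,0,-0.35],[0,0,-0.42],[0,0,-0.49],[0,0,-0.56]],"yaw":[0,0,0,0,0,0,0,0]}' 
python3 -m jog '{"jaw":[0,0,0,0,0,0,0,0],"travel":[[0,0,-0.07],[0,0,-0.14],[0,0,-0.21],[0,0,-0.28],[0,0,-0.35],[0,0,-0.42],[0,0,-0.49],[0,0,-0.56]],"yaw":[0,0,0,0,0,0,0,0]}' 
python3 -m jog '{"jaw":[0,0,0,0,0,0,0,0],"travel":[[0,0,-0.05],[0,0,-0.1],[0,0,-0.1],[0,0,-0.1],[0,0,-0.1],[0,0,-0.1],[0,0,-0.1],[0,0,-0.1]],"yaw":[0,0,0,0,0,0,0,0]}'
python3 - <<'E'
from h import *
for n in("scene","top"):
    c=camera(n); i=c["img"][:,:,::-1]; P=proj(c,[[534.3,282.2,90]])[0]
    x,y=(P-[50,50]).astype(int); globals()[n]=cv2.resize(i[y:y+100,x:x+100],None,fx=4,fy=4,interpolation=cv2.INTER_CUBIC); print(n,x,y)
cv2.imwrite("pics/hang.png",np.hstack([scene,top]))
E
```

```text
t: 9.9
tcp_pos: [535.1, 282.7, 87.2]
tcp_rot: [0.656, 0.755, -0.0, 0.0]
ft_force: [0.0, -0.1, -3.6]
finger_gap: 42.7
gripper_force: 61.3
t: 10.7
tcp_pos: [535.1, 282.7, 143.1]
tcp_rot: [0.656, 0.755, -0.0, -0.0]
ft_force: [0.0, -0.1, -4.4]
finger_gap: 42.8
gripper_force: 61.3
t: 11.5
tcp_pos: [535.1, 282.8, 152.4]
tcp_rot: [0.656, 0.755, -0.0, -0.0]
ft_force: [-0.3, 0.1, -4.3]
finger_gap: 43.0
gripper_force: 61.3
scene 361 97
top 152 142
```

View pics/hang.png

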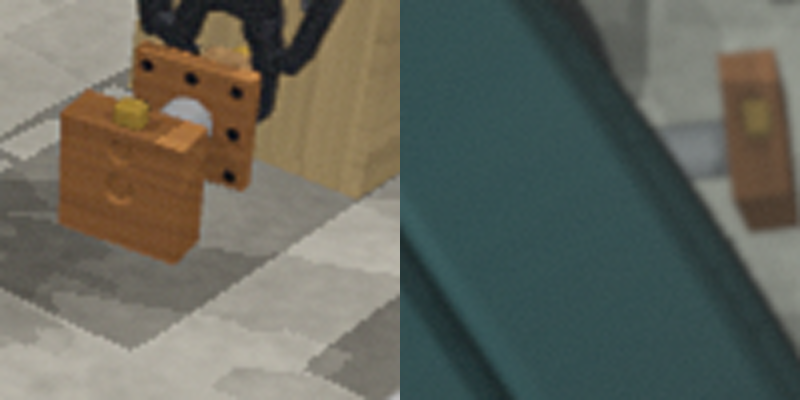

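The tower rose horizontally, held firmly: foot at scene crop (125,180), rack plate at (200,110). So the pads aren't on the button centres. I'll fit its 6-DoF pose to find the offset.

```bash
python3 - <<'E'
from h import *
T=camera("top");S=camera("scene")
L1=np.array([(0,40,40),(0,-40,40),(0,-40,-40),(0,40,-40),(30,40,40),(30,-40,40),(86,40,40),(86,-40,40),(86,-40,-40)])
u1=px([(60,107),(188,152),(177,264),(60,222),(88,91),(212,128),(135,43),(262,78),(250,190)],(361,97),4)
L2=np.array([(30,-40,40),(0,-40,40),(0,40,40),(30,40,40)])
u2=px([(318,57),(373,49),(395,213),(337,226)],(152,142),4)
def f(p):
    R=Ro.from_rotvec(p[3:]).as_matrix();return np.concatenate([(proj(S,L1@R.T+p[:3])-u1).ravel(),(proj(T,L2@R.T+p[:3])-u2).ravel()])
R0=Ro.from_euler('z',1.711).as_rotvec()
r=least_squares(f,np.r_[552,157,170,R0],x_scale=[10,10,10,.1,.1,.1],loss='soft_l1')
R=Ro.from_rotvec(r.x[3:]).as_matrix();print(r.x[:3].round(1));print(R.round(3));print(f(r.x).reshape(-1,2).round(1).tolist())
g=r.x[:3]+126*R[:,0];s=sense();print("grip",g.round(1),"tcp",s["tcp_pos"].round(1),"grip in tower frame of pad:",(R.T@(s["tcp_pos"]+[0,0,19]-r.x[:3])).round(1))
E
```

```text
[551.4 159.9 155.4]
[[-0.126 -0.992  0.009]
 [ 0.981 -0.126 -0.151]
 [ 0.15  -0.01   0.989]]
[[0.1, 1.6], [-1.3, 0.1], [0.2, 0.0], [0.4, 0.3], [-0.2, -0.6], [-0.9, -0.5], [-0.0, 0.3], [-2.0, 0.2], [-0.9, -0.2], [-0.2, -0.3], [0.4, 0.4], [-1.2, -4.2], [-1.3, -5.9]]
grip [535.5 283.4 174.3] tcp [535.2 282.8 152.6] grip in tower frame of pad: [125.    0.5  -2.6]
```

```bash
cat >> h.py <<'E'
def foot(name="scene",p0=(535,283,90)):
    c=camera(name);P=proj(c,[p0])[0];x,y=(P-[50,50]).astype(int)
    print(name,x,y);return cv2.resize(c["img"][y:y+100,x:x+100,::-1],None,fx=4,fy=4,interpolation=cv2.INTER_CUBIC)
E
python3 -c "
from h import *
cv2.imwrite('pics/w0.png',foot())"
python3 -m jog '{"jaw":[0,0,0,0,0,0,0,0],"travel":[[0,0,0],[0,0,0],[0,0,0],[0,0,0],[0,0,0],[0,0,0],[0,0,0],[0,0,0]],"yaw":[0,0,0,0,0,0,0,0]}'
python3 -c "
from h import *
b=foot();a=cv2.imread('pics/w0.png');cv2.imwrite('pics/w1.png',np.hstack([a,b]));print(np.abs(a.astype(int)-b).mean())"
```

```text
scene 361 97
t: 12.55
tcp_pos: [535.2, 282.8, 152.6]
tcp_rot: [0.656, 0.755, 0.0, 0.0]
ft_force: [-0.3, -0.2, -4.3]
finger_gap: 42.7
gripper_force: 61.3
scene 361 97
1.3119041666666666
```

View pics/w1.png

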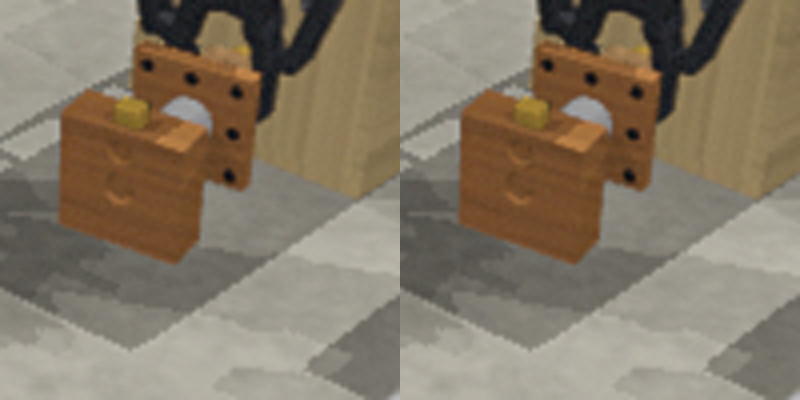

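Nothing changed in 0.8 s: the tower hangs locked at about 9°. I'll lower it until the foot is just clear of the shelf, then reduce the clamping.

```bash
python3 -m jog '{"jaw":[0,0,0,0,0,0,0,0],"travel":[[0,0,0.12],[0,0,0.25],[0,0,0.37],[0,0,0.5],[0,0,0.62],[0,0,0.75],[0,0,0.87],[0,0,1]],"yaw":[0,0,0,0,0,0,0,0]}' |tail -4
python3 -m jog '{"jaw":[0.49,0.49,0.49,0.49,0.49,0.49,0.49,0.49],"travel":[[0,0,0.08],[0,0,0.1],[0,0,0.1],[0,0,0.1],[0,0,0.1],[0,0,0.1],[0,0,0.1],[0,0,0.1]],"yaw":[0,0,0,0,0,0,0,0]}'|tail -4
python3 -m jog '{"jaw":[0.5,0.5,0.5,0.5,0.51,0.51,0.51,0.51],"travel":[[0,0,0],[0,0,0],[0,0,0],[0,0,0],[0,0,0],[0,0,0],[0,0,0],[0,0,0]],"yaw":[0,0,0,0,0,0,0,0]}'|tail -4
```

```text
tcp_rot: [0.656, 0.755, 0.0, 0.0]
ft_force: [0.2, -0.6, -3.6]
finger_gap: 43.0
gripper_force: 61.3
tcp_rot: [0.656, 0.755, 0.0, 0.0]
ft_force: [0.8, 0.5, -4.6]
finger_gap: 43.0
gripper_force: 61.4
tcp_rot: [0.656, 0.755, -0.0, 0.0]
ft_force: [-0.6, 0.2, -2.7]
finger_gap: 43.5
gripper_force: 36.3
```

```bash
python3 -m jog '{"jaw":[0.515,0.515,0.515,0.515,0.52,0.52,0.52,0.52],"travel":[[0,0,0],[0,0,0],[0,0,0],[0,0,0],[0,0,0],[0,0,0],[0,0,0],[0,0,0]],"yaw":[0,0,0,0,0,0,0,0]}'
python3 -c "
from h import *
b=foot(p0=(535,283,40));a=foot('top',p0=(535,260,40));cv2.imwrite('pics/w2.png',np.hstack([a,b]))"
```

```text
t: 15.8
tcp_pos: [535.2, 282.7, 42.6]
tcp_rot: [0.656, 0.755, -0.0, 0.0]
ft_force: [-0.2, -1.5, -2.0]
finger_gap: 44.3
gripper_force: 17.9
scene 359 113
top 167 146
```

View pics/w2.png

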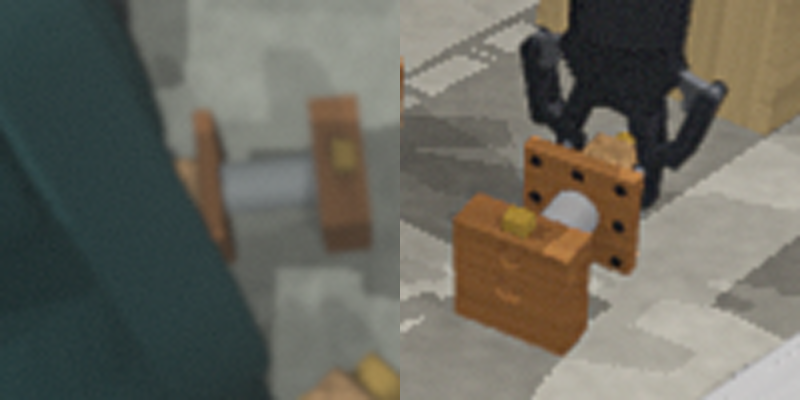

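The loosened grip let it pivot: the foot's lower edge rests on the shelf and the tower tilts more (plate top at crop (600,150), foot at (520,270)). I'll lift slowly at this jaw opening.

```bash
python3 -m jog '{"jaw":[0.52,0.52,0.52,0.52,0.52,0.52,0.52,0.52],"travel":[[0,0,-0.05],[0,0,-0.1],[0,0,-0.15],[0,0,-0.2],[0,0,-0.25],[0,0,-0.3],[0,0,-0.35],[0,0,-0.4]],"yaw":[0,0,0,0,0,0,0,0]}'|tail -6
python3 -m jog '{"jaw":[0.52,0.52,0.52,0.52,0.52,0.52,0.52,0.52],"travel":[[0,0,-0.06],[0,0,-0.12],[0,0,-0.18],[0,0,-0.24],[0,0,-0.3],[0,0,-0.36],[0,0,-0.42],[0,0,-0.48]],"yaw":[0,0,0,0,0,0,0,0]}'
python3 -c "
from h import *
print(sense()['moment']);b=foot(p0=(535,283,80));a=foot('top',p0=(535,260,40));cv2.imwrite('pics/w3.png',np.hstack([a,b]))"
```

```text
t: 16.7
tcp_pos: [535.1, 282.7, 83.0]
tcp_rot: [0.656, 0.755, -0.0, -0.0]
ft_force: [-0.5, -0.1, -3.7]
finger_gap: 44.8
gripper_force: 17.7
t: 17.5
tcp_pos: [535.0, 283.4, 131.1]
tcp_rot: [0.655, 0.755, 0.0, -0.0]
ft_force: [0.4, 0.3, -4.2]
finger_gap: 44.4
gripper_force: 17.0
[0.18973647 0.0540424  0.01952689]
scene 361 100
top 167 146
```

View pics/w3.png

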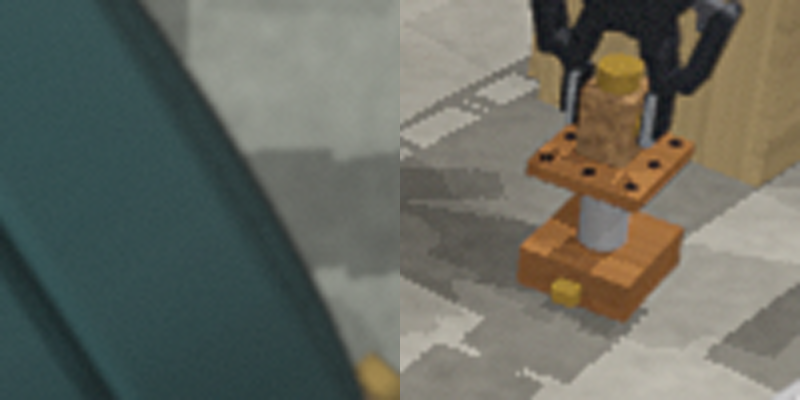

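The tower now hangs almost upright with the lug on the near face (scene crop (565,290)). I'll lower it to the shelf.

```bash
python3 -m jog '{"jaw":[0.52,0.52,0.52,0.52,0.52,0.52,0.52,0.52],"travel":[[0,0,0.03],[0,0,0.06],[0,0,0.09],[0,0,0.12],[0,0,0.15],[0,0,0.17],[0,0,0.19],[0,0,0.2]],"yaw":[0,0,0,0,0,0,0,0]}'|grep -E "pos|ft|gr"
python3 -m jog '{"jaw":[0.52,0.52,0.52,0.52,0.52,0.52,0.52,0.52],"travel":[[0,0,0.01],[0,0,0.02],[0,0,0.02],[0,0,0.03],[0,0,0.03],[0,0,0.03],[0,0,0.03],[0,0,0.03]],"yaw":[0,0,0,0,0,0,0,0]}'|grep -E "pos|ft|gr"
```

```text
tcp_pos: [534.8, 284.9, 111.5]
ft_force: [-3.9, 1.9, 6.2]
gripper_force: 17.5
tcp_pos: [534.6, 285.5, 111.1]
ft_force: [-7.4, -0.1, 17.4]
gripper_force: 18.0
```

```bash
python3 -m jog '{"jaw":[0.52,0.52,0.53,0.54,0.56,0.58,0.65,0.8],"travel":[[0,0,-0.015],[0,0,-0.025],[0,0,-0.025],[0,0,-0.025],[0,0,-0.025],[0,0,-0.025],[0,0,-0.025],[0,0,-0.025]],"yaw":[0,0,0,0,0,0,0,0]}'|grep -E "pos|ft|gr|gap"
python3 -m jog '{"jaw":[1,1,1,1,1,1,1,1],"travel":[[0,0,0],[0,0,0],[0,0,0],[0,0,-0.1],[0,0,-0.3],[0,0,-0.5],[0,0,-0.7],[0,0,-0.8]],"yaw":[0,0,0,0,0,0,0,0]}'|grep -E "pos|ft|gr|gap"
python3 -c "
from h import *
b=foot(p0=(535,283,80));a=foot('top',p0=(545,270,80));cv2.imwrite('pics/w4.png',np.hstack([a,b]))
go(535,284,111,1.711)"
```

```text
tcp_pos: [535.7, 282.2, 109.9]
ft_force: [-0.1, -1.1, -0.4]
finger_gap: 67.7
gripper_force: 0.0
tcp_pos: [536.0, 283.6, 192.6]
ft_force: [0.6, -0.0, 0.9]
finger_gap: 85.5
gripper_force: 0.0
scene 361 100
top 159 139
t 20.90 pos [536.1 283.5 192.1] h 1.7115 F [0.3 0.2 0. ] gap 85.6 shift [ 0.0054 -0.0134  0.8105] yaw 0.0002
```

View pics/w4.png

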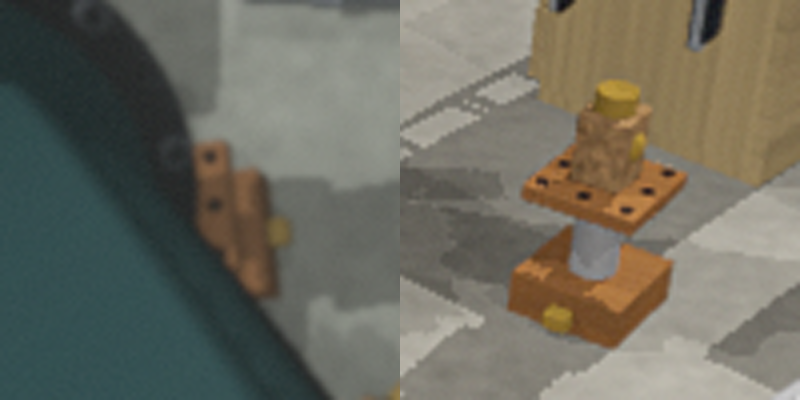

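The tower stands released on the shelf: knob at scene crop (617,88), lug at (558,318), foot corners at (512,267), (620,307) and (672,262). I'll fit its standing pose.

```bash
python3 - <<'E'
from h import *
S=camera("scene");T=camera("top")
def m(p):
    Z=np.array([np.cos(p[2]),np.sin(p[2]),0]);X=np.array([0,0,1.]);Y=np.cross(Z,X)
    w=lambda L:np.array([[p[0],p[1],0]+a*X+b*Y+c*Z for a,b,c in L])
    return [w([(30,40,40),(30,-40,40),(30,-40,-40),(0,40,40),(0,-40,40),(0,-40,-40),(98,40,40),(98,-40,40),(98,-40,-40),(162,0,0)])]
u=px(np.array([(512,268),(621,308),(673,260),(509,308),(617,347),(668,295),(523,178),(632,218),(687,170),(617,88)])-(400,0),(361,100),4)
p,r=fit(m,[(S,u)],[535,283,-1.43]);print(p,r.tolist())
h=p[2]-np.pi/2   # tool y = heading-pi/2 -> along +-z
go(p[0],p[1],109,p[2]+np.pi/2); go(p[0],p[1],109,p[2]-np.pi/2);print(sense()["joint_positions"].round(2))
E
```

```text
[530.70619654 289.49932791  -1.43318228] [[-0.0, 0.3], [-0.2, 0.3], [0.2, -0.6], [-0.3, -0.3], [-0.7, 0.1], [-0.1, -0.0], [-0.2, 0.6], [0.5, 0.1], [0.5, -0.2], [0.4, -0.5]]
t 21.00 pos [534.9 282.5 189.9] h 1.7115 F [-0.4  0.1  0.2] gap 85.3 shift [ 0.0756 -0.0317  0.8088] yaw 0.5010
t 21.00 pos [534.9 282.5 189.9] h 1.7115 F [-0.4  0.1  0.2] gap 85.3 shift [ 0.0756 -0.0317  0.8088] yaw -0.4990
[-0.24  0.52 -0.45  1.91  0.31  0.78 -0.72]
```

```bash
python3 -m jog '{"jaw":[1,1,1,1,1,1,1,1],"travel":[[0.02,-0.01,0],[0.04,-0.02,0],[0.076,-0.032,0],[0.076,-0.032,0],[0.076,-0.032,0],[0.076,-0.032,0],[0.076,-0.032,0],[0.076,-0.032,0]],"yaw":[-0.04,-0.08,-0.12,-0.16,-0.2,-0.24,-0.28,-0.32]}'>/dev/null
python3 -m jog '{"jaw":[1,1,1,1,1,1,1,1],"travel":[[0,0,0],[0,0,0],[0,0,0],[0,0,0],[0,0,0],[0,0,0],[0,0,0],[0,0,0]],"yaw":[-0.04,-0.08,-0.12,-0.16,-0.18,-0.18,-0.18,-0.18]}'>/dev/null
python3 -c "
from h import *
go(530.7,289.5,109,-1.4332-np.pi/2)"
```

```text
t 22.60 pos [530.7 289.7 189.6] h -3.0016 F [ 0.1 -0.4 -0.3] gap 85.3 shift [-6.000e-04 -1.700e-03  8.061e-01] yaw 0.0008
```

```bash
python3 -m jog '{"jaw":[1,1,1,1,1,1,1,1],"travel":[[0,0,0.1],[0,0,0.2],[0,0,0.32],[0,0,0.44],[0,0,0.56],[0,0,0.68],[0,0,0.77],[0,0,0.8]],"yaw":[0,0,0,0,0,0,0,0]}'|grep -E "pos|ft|gr|gap"
python3 -m jog '{"jaw":[0.6,0.5,0.45,0.4,0.2,0,0,0],"travel":[[0,0,0],[0,0,0],[0,0,0],[0,0,0],[0,0,0],[0,0,0],[0,0,0],[0,0,0]],"yaw":[0,0,0,0,0,0,0,0]}'|grep -E "pos|ft|gr|gap"
python3 -m jog '{"jaw":[0,0,0,0,0,0,0,0],"travel":[[0,0,0],[0,0,0],[0,0,0],[0,0,-0.02],[0,0,-0.04],[0,0,-0.07],[0,0,-0.11],[0,0,-0.15]],"yaw":[0,0,0,0,0,0,0,0]}'|grep -E "pos|ft|gr|gap"
```

```text
tcp_pos: [530.4, 289.4, 108.7]
ft_force: [0.4, -0.1, -0.1]
finger_gap: 85.7
gripper_force: 0.0
tcp_pos: [531.3, 289.4, 110.5]
ft_force: [-1.3, -2.7, 5.3]
finger_gap: 35.4
gripper_force: 59.8
tcp_pos: [530.7, 289.9, 125.2]
ft_force: [0.4, -1.0, -4.6]
finger_gap: 35.4
gripper_force: 60.0
```

```bash
python3 -m jog '{"jaw":[0,0,0,0,0,0,0,0],"travel":[[0,0,-0.1],[0,0,-0.22],[0,0,-0.35],[0,0,-0.48],[0,0,-0.62],[0,0,-0.75],[0,0,-0.88],[0,0,-1]],"yaw":[0,0,0,0,0,0,0,0]}'>/dev/null
python3 -m jog '{"jaw":[0,0,0,0,0,0,0,0],"travel":[[0,-0.1,-0.06],[0,-0.2,-0.12],[0,-0.3,-0.18],[0,-0.42,-0.24],[0,-0.55,-0.3],[0,-0.7,-0.33],[0,-0.85,-0.35],[0,-1,-0.35]],"yaw":[0,0,0,0,0,0,0,0]}'>/dev/null
python3 -c "
from h import *
go(592.3,-161.9,260,-1.6059-np.pi/2)"
```

```text
t 26.60 pos [545.3 189.3 260.4] h -3.0014 F [-0.5 -0.3 -3.9] gap 35.7 shift [ 0.025  -3.5432  0.0054] yaw 0.0558
```

```bash
python3 -m jog '{"jaw":[0,0,0,0,0,0,0,0],"travel":[[0,-0.12,0],[0,-0.25,0],[0,-0.37,0],[0,-0.5,0],[0,-0.62,0],[0,-0.75,0],[0,-0.87,0],[0,-1,0]],"yaw":[0,0,0,0,0,0,0,0]}'>/dev/null
python3 -m jog '{"jaw":[0,0,0,0,0,0,0,0],"travel":[[0,-0.12,0],[0,-0.25,0],[0,-0.37,0],[0,-0.5,0],[0,-0.62,0],[0,-0.75,0],[0,-0.87,0],[0,-1,0]],"yaw":[0,0,0,0,0,0,0,0]}'>/dev/null
python3 -m jog '{"jaw":[0,0,0,0,0,0,0,0],"travel":[[0,-0.12,0],[0,-0.25,0],[0,-0.37,0],[0,-0.5,0],[0,-0.62,0],[0,-0.75,0],[0,-0.87,0],[0,-1,0]],"yaw":[0,0,0,0,0,0,0,0]}'>/dev/null
python3 -m jog '{"jaw":[0,0,0,0,0,0,0,0],"travel":[[0,-0.12,0],[0.01,-0.25,0],[0.01,-0.37,0],[0.02,-0.45,0],[0.02,-0.5,0],[0.025,-0.54,0],[0.025,-0.543,0],[0.025,-0.543,0]],"yaw":[0.01,0.02,0.03,0.04,0.055,0.056,0.056,0.056]}'|grep -E "pos|ft|gr|gap"
python3 - <<'E'
from h import *
go(592.3,-161.9,260,-1.6059-np.pi/2)
S=camera("scene");cv2.imwrite("pics/s5.png",S["img"][:,:,::-1])
P=proj(S,[[592,-162,210]])[0];x,y=(P-[60,80]).astype(int);print(x,y)
a=cv2.resize(S["img"][y:y+120,x:x+120,::-1],None,fx=5,fy=5,interpolation=cv2.INTER_CUBIC)
cv2.imwrite("pics/w5.png",a)
E
```

```text
tcp_pos: [592.2, -160.0, 260.1]
ft_force: [0.8, 0.4, -4.7]
finger_gap: 35.4
gripper_force: 60.2
t 29.80 pos [ 592.2 -160.   260.1] h 3.1070 F [ 0.8  0.4 -4.7] gap 35.4 shift [-0.002  -0.019   0.0012] yaw 0.0002
244 106
```

View pics/w5.png

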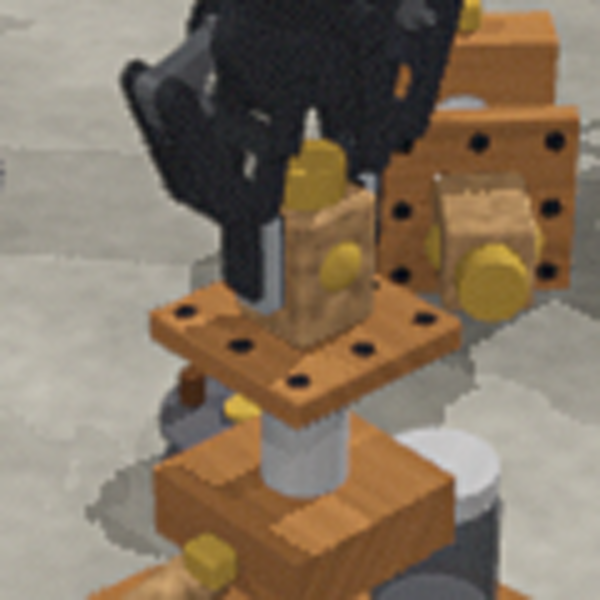

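The held tower is over the seat: foot corners at crop (155,470), (302,555), (455,480), plate corners at (150,320), (298,412), (462,325), lug at (210,560). The jar stands undisturbed behind it. I'll fit the tower and the seat from this same camera.

```bash
python3 - <<'E'
from h import *
S=camera("scene")
L=np.array([(30,40,40),(30,-40,40),(30,-40,-40),(98,40,40),(98,-40,40),(98,-40,-40),(86,40,40),(86,-40,40),(86,-40,-40),(126,-22,0),(162,0,0)])
u=px([(155,469),(302,556),(455,481),(149,320),(298,412),(462,325),(153,342),(297,429),(460,346),(342,265),(317,150)],(244,106),5)
def f(p):
    Z=np.array([np.cos(p[3]),np.sin(p[3]),0]);X=np.array([0,0,1.]);R=np.c_[X,np.cross(Z,X),Z]
    R=Ro.from_rotvec([p[4],p[5],0]).as_matrix()@R
    return np.r_[(proj(S,L@R.T+p[:3])-u).ravel(),p[4]/.03,p[5]/.03]
r=least_squares(f,[592,-162,150,-1.6,0,0],x_scale=[10,10,10,.1,.1,.1],loss='soft_l1')
print(r.x.round(3),f(r.x).round(1)[:-2].reshape(-1,2).tolist(),sense()["tcp_pos"])
def seat(p):
    d=26*np.array([np.cos(p[2]),np.sin(p[2]),0]);b=np.array([p[0],p[1],40]);z=lambda h:np.array([0,0,h])
    return [np.array([b,b+d,b+z(24),b+d+z(16)])]
print(fit(seat,[(S,px([(176,160),(128,187),(175,105),(127,155)],(270,225)))],[590,-160,-1.6])[0])
# subpixel pin outlines in the first scene picture: print bright/gray mask moments
i=cv2.imread("pics/scene0.png")[240:275,285:320].astype(int)
sat=i.max(2)-i.min(2);m=((sat<25)&(i.mean(2)>90)).astype(np.uint8)
n,l,st,ce=cv2.connectedComponentsWithStats(m)
for k in range(1,n):
    if st[k,4]>5: print(st[k]+[285,240,0,0,0],ce[k]+[285,240])
t=cv2.imread("pics/top0.png")[155:185,375:410].astype(int)
sat=t.max(2)-t.min(2);m=(sat<28).astype(np.uint8)
n,l,st,ce=cv2.connectedComponentsWithStats(m)
for k in range(1,n): print("top",st[k]+[375,155,0,0,0],ce[k]+[375,155])
E
```

```text
[ 5.85527e+02 -1.54619e+02  1.41385e+02 -1.60200e+00 -2.50000e-02
 -1.60000e-02] [[0.2, -0.1], [-0.6, 1.2], [0.1, -1.0], [0.1, -1.4], [0.1, -2.1], [0.1, -0.9], [-0.5, -0.1], [0.3, 0.4], [0.2, 0.6], [1.3, 1.3], [-2.2, 1.5]] [ 592.20104395 -159.6374045   260.17140332]
[ 592.35292997 -162.3091536    -1.59596019]
[302 246   6  12  68] [304.5 251.5]
[293 256   5   8  34] [295.02941176 259.32352941]
top [384 166   7   8  42] [386.95238095 169.78571429]
top [395 168   5   6  22] [396.95454545 170.31818182]
```

```bash
python3 - <<'E'
from h import *
S=camera("scene");T=camera("top")
L=np.array([(30,40,40),(30,-40,40),(30,-40,-40),(98,40,40),(98,-40,40),(98,-40,-40),(86,40,40),(86,-40,40),(86,-40,-40),(126,-22,0)])
u=px([(155,469),(302,556),(455,481),(149,320),(298,412),(462,325),(153,342),(297,429),(460,346),(342,265)],(244,106),5)
for z in (147.7,149.7):
  def m(p):
    Z=np.array([np.cos(p[2]),np.sin(p[2]),0]);X=np.array([0,0,1.]);R=np.c_[X,np.cross(Z,X),Z]
    return [L@R.T+[p[0],p[1],z]]
  p,r=fit(m,[(S,u)],[592,-162,-1.6]);print(z,p,r.tolist())
def seat(p):
    d=26*np.array([np.cos(p[2]),np.sin(p[2]),0]);b=np.array([p[0],p[1],40]);z=lambda h:np.array([0,0,h])
    q=np.array([b+z(12),b+d+z(8)]);return [q,q]
us=[(304.5,251.5),(295.03,259.3)];ut=[(386.95,169.8),(396.95,170.3)]
for o in ([(S,us)],[(T,ut)],[(S,us),(T,ut)]):
    print(*[a.tolist() for a in fit(lambda p:seat(p)[:len(o)],o,[590,-160,-1.6])])
E
```

```text
147.7 [ 590.72303527 -159.3230737    -1.59936938] [[-0.2, -0.2], [-0.6, 1.9], [0.5, -1.5], [-0.6, -1.2], [-0.1, -1.1], [0.3, -1.1], [-1.1, 0.0], [0.2, 1.3], [0.5, 0.3], [1.1, 1.5]]
149.7 [ 592.81670077 -161.36631617   -1.59938774] [[-0.3, -0.1], [-0.6, 2.0], [0.6, -1.4], [-0.8, -1.3], [-0.1, -1.1], [0.4, -1.2], [-1.3, -0.0], [0.1, 1.4], [0.6, 0.3], [1.1, 1.4]]
[592.7904404304244, -163.32025141794398, -1.5781464800356684] [[-0.0, 0.0], [0.0, -0.0]]
[592.8426481169532, -161.3311231046526, -1.59352921105271] [[-0.2, 0.0], [0.2, -0.0]]
[592.6415645025929, -162.38233746567886, -1.5853760844517462] [[0.3, -0.2], [0.2, -0.3], [0.3, 0.1], [0.6, -0.0]]
```

```bash
python3 -m jog '{"jaw":[0,0,0,0,0,0,0,0],"travel":[[0,-0.022,0.05],[0,-0.022,0.15],[0,-0.022,0.27],[0,-0.022,0.4],[0,-0.022,0.53],[0,-0.022,0.65],[0,-0.022,0.75],[0,-0.022,0.8]],"yaw":[0,0,0,0,0,0,0,0]}'|grep -E "t:|pos|ft"
python3 -m jog '{"jaw":[0,0,0,0,0,0,0,0],"travel":[[0,0,0.015],[0,0,0.03],[0,0,0.045],[0,0,0.06],[0,0,0.075],[0,0,0.09],[0,0,0.09],[0,0,0.09]],"yaw":[0,0,0,0,0,0,0,0]}'|grep -E "t:|pos|ft"
```

```text
t: 30.8
tcp_pos: [591.5, -162.5, 178.6]
tcp_rot: [0.018, 1.0, 0.0, -0.001]
ft_force: [0.1, 0.8, -3.3]
t: 31.6
tcp_pos: [592.2, -162.2, 171.2]
tcp_rot: [0.017, 1.0, 0.0, 0.0]
ft_force: [-0.2, 1.4, -3.9]
```

```bash
python3 -m jog '{"jaw":[0,0,0,0,0,0,0,0],"travel":[[0,0,0.01],[0,0,0.02],[0,0,0.03],[0,0,0.04],[0,0,0.05],[0,0,0.06],[0,0,0.07],[0,0,0.08]],"yaw":[0,0,0,0,0,0,0,0]}'|grep -E "t:|pos|ft"
python3 -c "
from station import *
print(sense()['ft_force'],sense()['moment'])"
```

```text
t: 32.4
tcp_pos: [592.0, -161.5, 163.1]
tcp_rot: [0.017, 1.0, 0.001, -0.0]
ft_force: [-1.5, 5.0, -0.6]
[-1.48770565  5.04743327 -0.64384427] [1.6757674  0.54785994 0.05712045]
```

```bash
python3 -m jog '{"jaw":[0,0,0,0,0,0,0,0],"travel":[[0.002,0.006,0],[0.004,0.012,0],[0.004,0.012,0.01],[0.004,0.012,0.02],[0.004,0.012,0.03],[0.004,0.012,0.04],[0.004,0.012,0.05],[0.004,0.012,0.05]],"yaw":[0,0,0,0,0,0,0,0]}'|grep -E "t:|pos|ft"
python3 -c "
from station import *
print(sense()['ft_force'],sense()['moment'])"
```

```text
t: 33.2
tcp_pos: [591.8, -161.3, 157.9]
tcp_rot: [0.018, 1.0, 0.0, 0.0]
ft_force: [-0.7, 4.5, -2.5]
[-0.66769131  4.5412588  -2.54365451] [ 1.44475437  0.18249604 -0.00230711]
```

```bash
python3 -m jog '{"jaw":[0,0,0,0,0,0,0,0],"travel":[[0.002,0.006,0],[0.002,0.012,0.01],[0.002,0.012,0.02],[0.002,0.012,0.03],[0.002,0.012,0.04],[0.002,0.012,0.05],[0.002,0.012,0.06],[0.002,0.012,0.07]],"yaw":[0,0,0,0,0,0,0,0]}'|grep -E "t:|pos|ft"
python3 -m jog '{"jaw":[0,0,0,0,0,0,0,0],"travel":[[0,0,0.005],[0,0,0.01],[0,0,0.01],[0,0,0.01],[0,0,0.01],[0,0,0.01],[0,0,0.01],[0,0,0.01]],"yaw":[0,0,0,0,0,0,0,0]}'|grep -E "t:|pos|ft"
```

```text
t: 34.0
tcp_pos: [591.5, -160.8, 150.9]
tcp_rot: [0.018, 1.0, -0.001, -0.0]
ft_force: [0.4, 0.1, -3.5]
t: 34.8
tcp_pos: [591.6, -160.8, 150.6]
tcp_rot: [0.018, 1.0, -0.001, -0.0]
ft_force: [-2.8, -1.5, 6.0]
```

```bash
python3 -m jog '{"jaw":[0.3,0.4,0.44,0.48,0.55,0.7,0.9,1],"travel":[[0,0,-0.008],[0,0,-0.008],[0,0,-0.008],[0,0,-0.008],[0,0,-0.008],[0,0,-0.008],[0,0,-0.008],[0,0,-0.008]],"yaw":[0,0,0,0,0,0,0,0]}'|grep -E "t:|pos|ft|gap"
python3 -m jog '{"jaw":[1,1,1,1,1,1,1,1],"travel":[[0,0,0],[0,0,-0.1],[0,0,-0.22],[0,0,-0.36],[0,0,-0.5],[0,0,-0.64],[0,0,-0.76],[0,0,-0.8]],"yaw":[0,0,0,0,0,0,0,0]}'|grep -E "t:|pos|ft|gap"
python3 - <<'E'
from h import *
go(591.6,-160.8,206)
S=camera("scene");cv2.imwrite("pics/s6.png",S["img"][:,:,::-1])
# check height/flushness: brass knob and lug blobs vs. prediction for a seated tower
i=cv2.cvtColor(S["img"],cv2.COLOR_RGB2HSV);m=((i[...,0]>20)&(i[...,0]<30)&(i[...,1]>150)).astype(np.uint8)
n,l,st,ce=cv2.connectedComponentsWithStats(m)
for k in range(1,n):
    if st[k,4]>8 and 220<ce[k][0]<360 and 80<ce[k][1]<300: print(st[k],ce[k].round(1))
z=-1.59;Z=np.array([np.cos(z),np.sin(z),0]);X=np.array([0,0,1]);b=np.array([592.7,-162.4,40]);
print(proj(S,[b+162*X,b+155*X,b+15*X+47*Z,b+126*X+np.cross(Z,X)*-22]).round(1))
E
```

```text
t: 35.6
tcp_pos: [591.7, -159.9, 151.0]
tcp_rot: [0.017, 1.0, 0.0, 0.0]
ft_force: [1.0, -0.3, -0.6]
finger_gap: 85.2
t: 36.4
tcp_pos: [592.6, -160.0, 233.0]
tcp_rot: [0.018, 1.0, -0.0, 0.001]
ft_force: [0.0, -0.9, -0.7]
finger_gap: 85.5
t 36.40 pos [ 592.6 -160.   233. ] h 3.1063 F [ 0.  -0.9 -0.7] gap 85.5 shift [ 0.0103 -0.0081  0.2697] yaw 0.0000
[334 105   6   4  14] [337.1 106.1]
[336 155  13  15 141] [342.1 161.7]
[289 185   8   5  31] [292.6 187. ]
[297 187  14  14 147] [304.  193.1]
[307 206   8   8  39] [310.8 209.7]
[283 258   9  10  61] [287.  262.1]
[251 264  16  17 191] [258.3 272.1]
[[304.2 190.2]
 [304.2 193.3]
 [287.2 261.5]
 [312.5 211.1]]
```

```bash
python3 -m jog '{"jaw":[0.5,0,0,0,0,0,0,0],"travel":[[0.003,-0.007,0],[0.006,-0.015,0],[0.006,-0.015,0],[0.006,-0.015,0],[0.006,-0.015,0.06],[0.006,-0.015,0.13],[0.006,-0.015,0.2],[0.006,-0.015,0.25]],"yaw":[0,0,0,0,0,0,0,0]}'|grep -E "t:|pos|ft|gap"
python3 -m jog '{"jaw":[0,0,0,0,0,0,0,0],"travel":[[0,0,0.01],[0,0,0.02],[0,0,0.03],[0,0,0.04],[0,0,0.05],[0,0,0.06],[0,0,0.07],[0,0,0.08]],"yaw":[0,0,0,0,0,0,0,0]}'|grep -E "t:|pos|ft|gap"
```

```text
t: 37.25
tcp_pos: [590.5, -161.5, 204.7]
tcp_rot: [0.018, 1.0, 0.0, -0.001]
ft_force: [0.1, -0.1, -0.6]
finger_gap: 0.0
t: 38.05
tcp_pos: [591.3, -161.5, 199.1]
tcp_rot: [0.018, 1.0, -0.0, 0.0]
ft_force: [-2.2, 0.4, 5.4]
finger_gap: -0.1
```

Contact with the knob. I'll push on until it bottoms out.

```bash
python3 -m jog '{"jaw":[0,0,0,0,0,0,0,0],"travel":[[0,0,0.01],[0,0,0.02],[0,0,0.03],[0,0,0.04],[0,0,0.05],[0,0,0.055],[0,0,0.06],[0,0,0.06]],"yaw":[0,0,0,0,0,0,0,0]}'|grep -E "t:|pos|ft"
python3 -m jog '{"jaw":[0,0,0,0,0,0,0,0],"travel":[[0,0,0.01],[0,0,0.02],[0,0,0.03],[0,0,0.03],[0,0,0.03],[0,0,0.03],[0,0,0.03],[0,0,0.03]],"yaw":[0,0,0,0,0,0,0,0]}'|grep -E "t:|pos|ft"
```

```text
t: 38.85
tcp_pos: [591.4, -161.5, 194.1]
tcp_rot: [0.018, 1.0, -0.001, 0.0]
ft_force: [-3.3, -0.5, 11.9]
t: 39.65
tcp_pos: [592.3, -161.5, 194.1]
tcp_rot: [0.018, 1.0, -0.002, 0.001]
ft_force: [-6.9, -0.3, 26.7]
```

```bash
python3 -m jog '{"jaw":[0,0,0,0,0,0,0,0],"travel":[[0,0,-0.05],[0,0,-0.15],[0,0,-0.3],[0,0,-0.45],[0,0,-0.6],[0,0,-0.7],[0,0,-0.7],[0,0,-0.7]],"yaw":[0,0,0,0,0,0,0,0]}'|grep -E "t:|pos|ft"
python3 - <<'E'
from h import *
S=camera("scene")
i=cv2.cvtColor(S["img"],cv2.COLOR_RGB2HSV);m=((i[...,0]>20)&(i[...,0]<30)&(i[...,1]>150)).astype(np.uint8)
n,l,st,ce=cv2.connectedComponentsWithStats(m)
for k in range(1,n):
    if st[k,4]>8 and 220<ce[k][0]<360 and 150<ce[k][1]<300: print(st[k],ce[k].round(1))
E
```

```text
t: 40.45
tcp_pos: [590.8, -161.7, 259.0]
tcp_rot: [0.018, 1.0, -0.0, -0.0]
ft_force: [0.9, -0.4, -0.8]
[329 152   3   7  13] [330.2 155.1]
[335 155  14  15 149] [342.  161.7]
[289 185   8   5  30] [292.5 187. ]
[297 191  15  10 111] [303.9 195.2]
[308 206   7   9  38] [310.8 209.9]
[283 258   9  10  60] [287. 262.]
[251 264  16  18 192] [258.1 272.1]
```

The knob's top edge dropped about 4 px (8 mm), and the lug and button haven't moved. I'll hand the job in.

```bash
python3 -c "
from station import *
print(close_job())"
```

```text
the job is handed in; nothing more can be done
None
```

The tower was stood on the shelf and released, then seated on both turntable pins with its foot flush and the knob pressed fully down (by pose, force and camera readings); the job is handed in at about 40 s, but no verdict came back.

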